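# Kit the lens barrels with their front rings

## Task

Move the four lens barrels from the outfeed rack into the kitting tray so that they stand in the same order as the front rings already lying there: each barrel upright in the middle of the pocket directly beside the ring of its own diameter. Set each one down gently, do not drop or tip any, and leave the bottle and the screwdriver where they are.

Things in the scene. Friction and masses are not known exactly. Their poses are not given: they have to be found in the camera images.
- barrel_a: Black lens barrel, loose upright cylinder, diameter 28 mm, height 50 mm, about 45 g, the thinnest of four; origin: centre of underside, z up. Starts in one of the outfeed rack's four places, order random. Rack: fixed straight aluminium channel, places 80 mm apart in one line roughly along y, floor 20 mm above the bench; lips and cleats rise 10 mm above the floor.
- barrel_b: Black lens barrel, loose upright cylinder, diameter 38 mm, height 54 mm, about 80 g, the second thinnest of four; origin: centre of underside, z up. Starts in one of the outfeed rack's four places, order random. Rack: fixed straight aluminium channel, places 80 mm apart in one line roughly along y, floor 20 mm above the bench; lips and cleats rise 10 mm above the floor.
- barrel_c: Black lens barrel, loose upright cylinder, diameter 48 mm, height 58 mm, about 120 g, the second thickest of four; origin: centre of underside, z up. Starts in one of the outfeed rack's four places, order random. Rack: fixed straight aluminium channel, places 80 mm apart in one line roughly along y, floor 20 mm above the bench; lips and cleats rise 10 mm above the floor.
- barrel_d: Black lens barrel, loose upright cylinder, diameter 58 mm, height 62 mm, about 170 g, the thickest of four; origin: centre of underside, z up. Starts in one of the outfeed rack's four places, order random. Rack: fixed straight aluminium channel, places 80 mm apart in one line roughly along y, floor 20 mm above the bench; lips and cleats rise 10 mm above the floor.
- cell_a: Fixed cell of the kitting tray; four in a row, 80 mm apart, order random. Pocket 74 x 74 mm inside, alike; 71 mm along +x (away from robot) a fixed black ring, outer diameter 28 mm, bore 18, for the 28 mm barrel. Origin: pocket centre on cell underside, 4 mm above bench; y along the row. Above origin: pocket floor 3, wall tops 18, ring top 17 mm. Tray may lie nearer or farther than rack.
- cell_b: Fixed cell of the kitting tray; four in a row, 80 mm apart, order random. Pocket 74 x 74 mm inside, alike; 71 mm along +x (away from robot) a fixed black ring, outer diameter 38 mm, bore 28, for the 38 mm barrel. Origin: pocket centre on cell underside, 4 mm above bench; y along the row. Above origin: pocket floor 3, wall tops 18, ring top 17 mm. Tray may lie nearer or farther than rack.
- cell_c: Fixed cell of the kitting tray; four in a row, 80 mm apart, order random. Pocket 74 x 74 mm inside, alike; 71 mm along +x (away from robot) a fixed black ring, outer diameter 48 mm, bore 38, for the 48 mm barrel. Origin: pocket centre on cell underside, 4 mm above bench; y along the row. Above origin: pocket floor 3, wall tops 18, ring top 17 mm. Tray may lie nearer or farther than rack.
- cell_d: Fixed cell of the kitting tray; four in a row, 80 mm apart, order random. Pocket 74 x 74 mm inside, alike; 71 mm along +x (away from robot) a fixed black ring, outer diameter 58 mm, bore 48, for the 58 mm barrel. Origin: pocket centre on cell underside, 4 mm above bench; y along the row. Above origin: pocket floor 3, wall tops 18, ring top 17 mm. Tray may lie nearer or farther than rack.
- bottle: Bystander: small amber dropper bottle, 38 mm diameter, 85 mm tall, standing on the bench beside the work; loose, to be left alone. Origin: centre of its underside.
- driver: Bystander: screwdriver, 170 mm long, lying on the bench beside the work; loose, to be left alone. Origin: middle of its underside, x along the tool.
Mind the look-alikes: they are no part of the job. What is shaped like the cell_d but turquoise is not meant.

How it is judged:
By the outcome, as a careful person would: the job done as asked, in the order asked, and still so for the second after the job is handed in, with the robot touching nothing.
It also fails if it takes over 96 s, if anything falls off the work surface, if the arm or the gripper's body presses on something with over 40 N, if the wrist force passes 120 N, or if a joint passes its speed limit or range.

## Robot

A 7-joint arm with a two-finger parallel gripper is mounted at the origin on the work surface. World frame = base frame: x ahead of the robot, y to its left, z up, the work surface at z = 0. Lengths are in m, angles in rad, forces in N, time in s.
With the tool pointing down it reaches from about 0.425 to 0.825 m from the base axis. Payload 3.6 kg.
Tool frame: the origin (TCP) lies at the very end of the fingers, on their centre line; the grasp point (between the pads) lies 19 mm behind it; z points along the fingers, y is the line along which they close (so a half turn about z gives the same grasp; the last joint's range is limited). The gripper opens to 85 mm and grips with 20 to 120 N. Pads are 22 mm wide; open, the fingers measure 114 mm over their backs; the gripper's body (76 mm by 85 mm) begins 54 mm behind the grasp point. The pads swing forward as they close: fully open they stand 13 mm farther back than shut.
Start: joints at [1.163, 0.615, -0.013, 1.423, 0.008, 1.103, -0.04], TCP at [0.242, -0.603, 0.231] pointing down, gripper open.
Joint ranges: [-3.12, 3.12], [-0.3, 2.06], [-1.34, 1.32], [0.26, 2.42], [-1.36, 4.5], [0.01, 1.98], [-2.84, 2.84]. Speed limits (rad/s): [2.79, 2.79, 3.14, 3.14, 3.14, 3.14, 3.14].

## Interface

Orientations are given as [roll, pitch, yaw] about the fixed x, y, z axes, in that order (R = Rz(yaw) Ry(pitch) Rx(roll)).
In Python, from workcell import manip, read_camera, order, recognise, place_of gives the robot as it stands. The module is installed in compiled form; this text tells all that it offers.
- The arm moves only by the tool crank_tcp, called after ">>>" as a command line: name --argument value ..., lists and objects as JSON in quotes. Schema: {"type":"object","properties":{"plan":{"type":"object","properties":{"ticks":{"type":"array","items":{"type":"array","items":{"type":"number"},"minItems":7,"maxItems":7},"minItems":1,"maxItems":8}},"additionalProperties":false,"required":["ticks"]},"only":{"type":"string"},"quiet":{"type":"boolean"},"lines":{"type":"string"}},"required":["plan"],"additionalProperties":false}. plan is an object whose key "ticks" holds a list of rows, 1 to 8 of them, each of 7 numbers: dx, dy, dz in shares of 500 mm (1.0 is 500 mm), then a rotation vector rx, ry, rz in shares of pi rad (1.0 is pi rad), then the finger opening in m; each row is the pose to reach, as a shift and turn from the pose commanded when the call began, along the tool's axes at that moment; what a row does not reach only later rows make up. A row lasts 1/8 s, in which the tool goes at most 0.0625 m and 0.188 rad, less where a joint would pass 70% of its speed; a pose out of reach is approached as far as the arm can. The fingers move at their own pace and stop on an object; the grip force is fixed at half the most. Time passes only in rows, so rows that do not move let the fingers close. The tool returns the time, the measured TCP pose, the force, the opening and the grip force at its end. only (a regular expression) keeps the lines of the reply that match it, lines (a string "A,B") keeps lines A to B, and quiet returns only ok. A shift or turn number past 1, either way, is cut back to 1. Input that does not fit is refused with a message, and nothing moves.
- manip.sense(): the state, without advancing time (a new reading comes with each control period).
- read_camera(name): name is "scene" or "top" or "wrist"; returns a dict with "frame" (384x512x3 uint8, red, green, blue), "K" (3x3 intrinsics, pixels), "k1" (the pictures are not rectified: a ray, as slopes to the right and down, at radius r is drawn at 1 + k1 r^2 times it, then the intrinsics apply), "rvec" (rotation vector, rad) and "tvec" (3), from world to camera coordinates, as OpenCV has them; the wrist camera has in their place "T_tool_cam" (4x4, takes a point from camera to tool coordinates, whose origin is the TCP and whose axes are the flange's). Camera axes: x right, y down, z forward; pixel columns grow to the right and rows downward; lengths in m; the calibration is good to about 2 mm. A picture is of the moment at which its call begins: read the wrist's pose just before it. There is no depth.
- order.sign_off(): hands the job in; it is judged then, once.
Trained networks look in a picture, given as the dict that the camera call returned (one of the last four; its "shot" number tells which), for a name from the list of things; names that differ only in an ending like _2 or _b are one class to them, and where a whole thing is asked for, a point or a joint stands for the part that bears it (a point fixed in the world has none). Each returns a list of dicts, best first, with "score" (0 to 1); they miss things now and then, are a little off and sometimes report something else, mostly with a low value. They report only what shows in the picture. A call takes as long as a camera call. They do not tell look-alikes from the thing itself.
- recognise(name, picture): "rect" ([left, top, right, bottom] in pixels, round what is visible of it).
- place_of(name, picture): "pixel" ([row, column] in pixels: a listed point, or the origin of a listed thing).
The state is a dict: "time_s": time; "q": joint angles; "joint_velocities": joint speeds; "effort": joint torques, N m; "tcp_pos": TCP position; "orientation": TCP orientation; "ft_force": force on the tool from outside, world axes, zero at the start; "ft_torque": the same for the moment, N m; "gripper_width": finger opening in m; "grip_force": force on a finger pad.
Only numpy, scipy, OpenCV 4.12 (cv2) and the standard library are available. Lean on these libraries where they do the work, as an engineer would, in place of code of your own. Each camera call takes 0.05 s, during which the arm holds its last target. There are 200 camera calls.

## Working session

There is one attempt and no reset: what is moved stays moved. The work goes in short steps, Python scripts to look and compute and a tool call to move; the robot and the scene stay as the last step left them, time stands still between calls to the robot, and variables do not carry over. Pictures are saved under pics/ and viewed, at most 14 in all, crops included, and the job is handed in when it is done.

```bash
mkdir -p pics
```

Create h.py:
```python
import numpy as np, cv2
from workcell import manip, read_camera, order, recognise, place_of
from scipy.spatial.transform import Rotation as R
def pose():
    s=manip.sense(); T=np.eye(4); T[:3,:3]=R.from_euler('xyz',s['orientation']).as_matrix(); T[:3,3]=s['tcp_pos']; return T
def cam(name):
    T=pose(); p=read_camera(name)
    if name=='wrist': C=T@np.array(p['T_tool_cam'])
    else:
        C=np.eye(4); Rm=cv2.Rodrigues(np.array(p['rvec'],float))[0]; C[:3,:3]=Rm.T; C[:3,3]=-Rm.T@np.array(p['tvec']).ravel()
    p['C']=C; return p
def save(p,f,box=None,s=1):
    im=p['frame'][:,:,::-1]
    if box: im=im[box[1]:box[3],box[0]:box[2]]
    cv2.imwrite('pics/'+f,cv2.resize(im,None,fx=s,fy=s,interpolation=cv2.INTER_CUBIC))
def ray(p,u,v):
    K=np.array(p['K']); d=np.array([(u-K[0,2])/K[0,0],(v-K[1,2])/K[1,1]]); x=d.copy()
    for _ in range(20): x=d/(1+p['k1']*(x@x))
    return p['C'][:3,3],p['C'][:3,:3]@np.array([x[0],x[1],1])
def at(p,u,v,z):
    o,d=ray(p,u,v); return o+d*(z-o[2])/d[2]
def proj(p,X):
    x=np.linalg.inv(p['C'])@np.append(X,1); x=x[:2]/x[2]; x=x*(1+p['k1']*(x@x)); K=np.array(p['K']); return K[0,0]*x[0]+K[0,2],K[1,1]*x[1]+K[1,2]
def tri(obs):
    A=np.zeros((3,3));b=np.zeros(3)
    for p,u,v in obs:
        o,d=ray(p,u,v); d=d/np.linalg.norm(d); M=np.eye(3)-np.outer(d,d); A+=M;b+=M@o
    return np.linalg.solve(A,b)
```

Run:
```python
from h import *
np.set_printoptions(precision=3,suppress=True)
print(manip.sense())
for n in ['scene','top']:
    p=cam(n); save(p,n+'0.png',s=1.5); print(n,p['C'],p['K'],p['k1'])
    for k in ['barrel_a','cell_a','bottle','driver']:
        for r in place_of(k,p)[:7]: print(k,np.round(r['pixel']),round(r['score'],2), at(p,r['pixel'][1],r['pixel'][0],.02 if k[:2]=='ba' else .004))
        if k!='driver':
            for r in recognise(k,p)[:7]: print(' rect',k,np.round(r['rect'],1),round(r['score'],2))
```

```text
{'time_s': 0.0, 'q': array([ 1.163,  0.616, -0.013,  1.425,  0.008,  1.103, -0.04 ]), 'joint_velocities': array([-0.001,  0.   ,  0.001,  0.001, -0.001,  0.   , -0.   ]), 'effort': array([ -0.   , -46.921,   0.259, -17.103,   0.01 ,   0.01 ,   0.   ]), 'tcp_pos': array([ 0.242, -0.602,  0.23 ]), 'orientation': array([-3.139,  0.   ,  0.382]), 'ft_force': array([ 0.235, -0.23 , -0.619]), 'ft_torque': array([ 0.024, -0.006,  0.006]), 'grip_force': 0.0, 'gripper_width': 0.08584584080229113}
scene [[-0.233  0.554 -0.799  1.482]
 [ 0.972  0.132 -0.192  0.253]
 [-0.001 -0.822 -0.57   0.781]
 [ 0.     0.     0.     1.   ]] [[480.355   0.    256.162]
 [  0.    480.355 200.331]
 [  0.      0.      1.   ]] -0.19752810785619207
barrel_a [254. 209.] 0.83 [ 0.662 -0.06   0.02 ]
barrel_a [254. 175.] 0.75 [ 0.681 -0.142  0.02 ]
barrel_a [263. 270.] 0.72 [0.659 0.088 0.02 ]
barrel_a [254. 236.] 0.53 [0.646 0.001 0.02 ]
 rect barrel_a [232.8 232.6 248.8 261.8] 0.83
 rect barrel_a [158.9 226.3 181.4 257.6] 0.59
 rect barrel_a [251.5 200.3 295.2 242.6] 0.2
cell_a [188. 358.] 0.95 [0.263 0.27  0.004]
ce
[... 1109 characters left out ...]
[227.3 116.8 242.9 132.3] 0.68
cell_a [246. 341.] 0.91 [ 0.306 -0.23   0.004]
cell_a [191. 245.] 0.86 [0.462 0.058 0.004]
cell_a [255. 170.] 0.86 [0.266 0.267 0.004]
cell_a [186. 218.] 0.65 [0.474 0.14  0.004]
cell_a [196. 301.] 0.6 [ 0.451 -0.112  0.004]
cell_a [193. 272.] 0.59 [ 0.458 -0.025  0.004]
 rect cell_a [287.3 160.7 313.9 209.8] 0.95
 rect cell_a [203.3 152.1 231.8 205.6] 0.92
 rect cell_a [154.4 221.  192.4 272.1] 0.91
 rect cell_a [326.  209.9 361.1 261.7] 0.83
 rect cell_a [256.1 158.5 285.2 209.6] 0.76
 rect cell_a [231.4 158.5 259.3 204. ] 0.56
bottle [172. 132.] 0.7 [0.509 0.399 0.004]
 rect bottle [119.9 161.2 138.6 178.6] 0.49
driver [184. 391.] 0.61 [ 0.495 -0.383  0.004]
```

View pics/scene0.png

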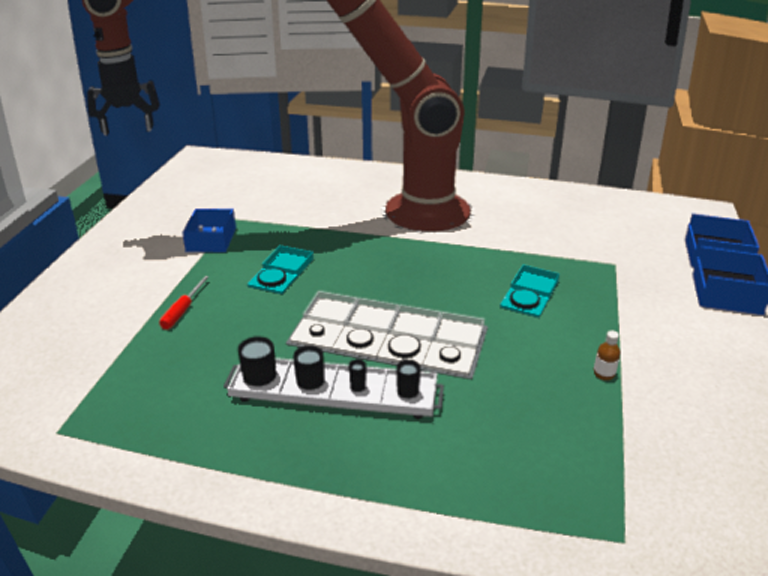

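View pics/top0.png

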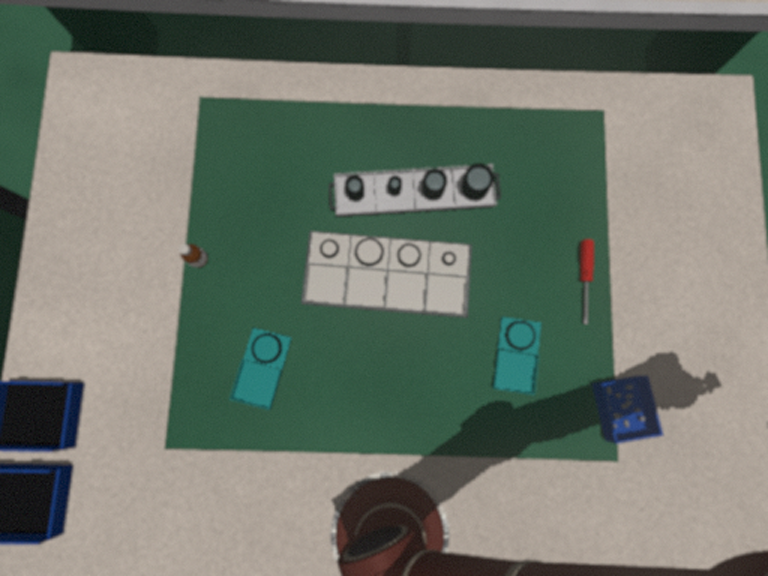

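The rack stands at the top of the top picture, with barrels at (478,182) d, (434,184) c, (395,186) a and (355,188) b. The white tray's rings, from −y, are a (449,258), c (409,255), d (369,251) and b (330,248).

Possible mix-ups:
- The turquoise cells at (267,348) and (520,335) are look-alikes, so I leave them out.
- The barrels and rings can be confused with each other, and only diameter tells them apart.

Next I move the wrist camera over the work.

Add to h.py:
```python
def to(x,y,z,yaw=np.pi/2):
    T=pose(); D=np.eye(4); D[:3,:3]=R.from_euler('xyz',[np.pi,0,yaw]).as_matrix(); D[:3,3]=x,y,z
    M=np.linalg.inv(T)@D; r=R.from_matrix(M[:3,:3]).as_rotvec()
    print('rel',np.round(M[:3,3],4),np.round(r,4),'dist',round(np.linalg.norm(M[:3,3]),3))
```

Run:
```python
from h import *
np.set_printoptions(precision=3,suppress=True)
print(np.array(read_camera('wrist')['T_tool_cam']))
to(.56,-.03,.32)
```

```text
[[ 0.    -0.964 -0.266  0.067]
 [ 1.     0.     0.     0.001]
 [-0.    -0.266  0.964 -0.142]
 [ 0.     0.     0.     1.   ]]
rel [ 0.508 -0.413 -0.089] [ 0.    -0.    -1.189] dist 0.661
```

Units first: shifts go in shares of 500 mm and turns go in shares of pi rad. So 0.38 m / 0.5 = 0.76, -0.089 m / 0.5 = -0.178, -1.189 rad / 3.1416 = -0.3785.

>>> crank_tcp --plan '{"ticks":[[0.12, -0.06, -0.1, 0, 0, -0.0477, 0.085], [0.24, -0.12, -0.16, 0, 0, -0.0955, 0.085], [0.34, -0.2, -0.178, 0, 0, -0.1432, 0.085], [0.44, -0.28, -0.178, 0, 0, -0.191, 0.085], [0.52, -0.36, -0.178, 0, 0, -0.2387, 0.085], [0.6, -0.44, -0.178, 0, 0, -0.2865, 0.085], [0.68, -0.52, -0.178, 0, 0, -0.3342, 0.085], [0.76, -0.6, -0.178, 0, 0, -0.3785, 0.085]]}'

```text
time_s: 1.85
tcp_pos: [0.48, -0.1899, 0.3207]
orientation: [3.141, 0.001, 1.575]
ft_force: [1.2, 0.6, 0.1]
gripper_width: 0.0848
grip_force: 0.0
```

```bash
python3 -c "
from h import *
to(.57,.05,.32)"
```

```text
rel [0.2395 0.091  0.0007] [0.001  0.0007 0.0042] dist 0.256
```

To row units: 0.24 m / 0.5 = 0.48, 0.22 m / 0.5 = 0.44.

>>> crank_tcp --plan '{"ticks":[[0.11, 0.04, 0, 0, 0, 0, 0.085], [0.22, 0.08, 0, 0, 0, 0, 0.085], [0.33, 0.12, 0, 0, 0, 0, 0.085], [0.44, 0.16, 0, 0, 0, 0, 0.085], [0.48, 0.18, 0, 0, 0, 0, 0.085], [0.48, 0.18, 0, 0, 0, 0, 0.085], [0.48, 0.18, 0, 0, 0, 0, 0.085]]}'

```text
time_s: 2.72
tcp_pos: [0.5692, 0.0464, 0.3202]
orientation: [-3.141, 0.002, 1.568]
ft_force: [0.8, -0.1, -0.0]
gripper_width: 0.0848
grip_force: 0.0
```

Run:
```python
from h import *
np.set_printoptions(precision=3,suppress=True)
p=cam('wrist'); save(p,'w1.png',s=1.5); print(p['C'][:3,3],p['K'][0],p['k1'])
for k in ['barrel_a','cell_a']:
    for r in place_of(k,p)[:7]: print(k,np.round(r['pixel']),round(r['score'],2), at(p,r['pixel'][1],r['pixel'][0],.02 if k[:2]=='ba' else .004))
    for r in recognise(k,p)[:7]: print(' rect',k,np.round(r['rect'],1),round(r['score'],2))
```

```text
[0.569 0.113 0.462] [289.063   0.    255.904] -0.005483042161463483
barrel_a [126. 308.] 0.87 [0.647 0.088 0.02 ]
barrel_a [178. 311.] 0.8 [0.655 0.008 0.02 ]
barrel_a [223. 313.] 0.77 [ 0.663 -0.069  0.02 ]
barrel_a [269. 316.] 0.63 [ 0.671 -0.153  0.02 ]
 rect barrel_a [298.6 112.3 336.7 142.5] 0.89
 rect barrel_a [300.  254.6 342.4 308.8] 0.86
 rect barrel_a [305.2 171.4 327.6 192.4] 0.68
 rect barrel_a [300.9 210.  340.1 251.9] 0.67
cell_a [144. 184.] 0.96 [0.455 0.059 0.004]
cell_a [195. 189.] 0.67 [ 0.457 -0.025  0.004]
cell_a [234. 190.] 0.65 [ 0.456 -0.095  0.004]
cell_a [ 88. 183.] 0.65 [0.46  0.143 0.004]
 rect cell_a [152.5  56.  257.6 120.1] 0.96
 rect cell_a [156.1 114.8 254.1 173.1] 0.86
 rect cell_a [156.8 171.5 252.1 219.3] 0.81
 rect cell_a [153.9 289.6 173.5 316.1] 0.74
 rect cell_a [163.2 219.1 249.2 261. ] 0.68
 rect cell_a [  1.2   0.  113.5  44.2] 0.62
```

View pics/w1.png

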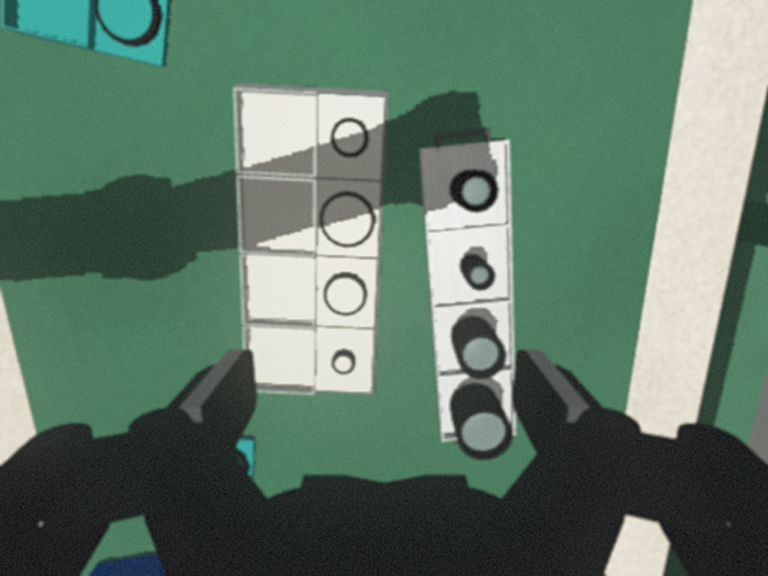

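The picture shows the tray rings from the top down: b (350,137), d (347,219), c (345,293), a (343,362). The rack barrels are b (476,190), a (479,273), c (480,352) and d (482,430). The choice of order holds. I take a second wrist view next so I can triangulate.

Create meas.py:
```python
from h import *
def blobs(p):
    """ring centres (dark annuli with a hole) and barrel tops (grey-blue discs enclosed by dark)"""
    g=cv2.cvtColor(cv2.resize(p['frame'],None,fx=3,fy=3,interpolation=cv2.INTER_CUBIC),cv2.COLOR_RGB2GRAY)
    out=[]
    for thr in (60,75,90,105):
        m=(g<thr).astype(np.uint8); cs,h=cv2.findContours(m,cv2.RETR_CCOMP,cv2.CHAIN_APPROX_NONE)
        for i,c in enumerate(cs):
            if h[0][i][3]>=0 and 250<cv2.contourArea(c)<9000:
                (x,y),(a,b),t=cv2.fitEllipse(c)
                if min(a,b)/max(a,b)>.8 and cv2.contourArea(c)/(np.pi*a*b/4)>.93:
                    x,y=(x+.5)/3-.5,(y+.5)/3-.5
                    out.append((thr,x,y,a/3,b/3,g[int(3*y),int(3*x)]))
    return out
```

Run:
```python
from meas import *
import pickle
p=cam('wrist'); pickle.dump({k:p[k] for k in ('frame','K','k1','C')},open('v1.pkl','wb'))
for b in blobs(p): print(*np.round(b,1), np.round(at(p,b[1],b[2],.021),3))
```

```text
60.0 321.6 287.7 27.3 31.5 147.0 [ 0.684 -0.189  0.021]
60.0 319.5 235.8 24.3 26.6 153.0 [ 0.674 -0.09   0.021]
60.0 318.7 183.4 13.8 14.5 149.0 [ 0.668 -0.     0.021]
60.0 316.6 127.7 19.6 20.4 153.0 [0.66  0.086 0.021]
75.0 321.6 287.7 26.4 30.7 147.0 [ 0.684 -0.189  0.021]
75.0 319.7 236.0 23.0 25.4 153.0 [ 0.675 -0.09   0.021]
75.0 318.9 183.6 12.6 13.4 149.0 [ 0.668 -0.     0.021]
75.0 316.6 127.6 18.9 19.7 153.0 [0.66  0.086 0.021]
90.0 321.6 287.8 25.8 29.9 147.0 [ 0.684 -0.189  0.021]
90.0 319.7 236.0 22.3 24.5 153.0 [ 0.675 -0.09   0.021]
90.0 318.9 183.6 11.8 12.7 149.0 [ 0.668 -0.     0.021]
90.0 316.5 127.7 18.3 19.1 153.0 [0.66  0.086 0.021]
105.0 321.6 287.7 25.1 29.2 147.0 [ 0.684 -0.189  0.021]
105.0 319.7 236.0 21.7 23.8 153.0 [ 0.675 -0.09   0.021]
105.0 318.9 183.6 11.1 11.9 149.0 [ 0.668 -0.001  0.021]
105.0 316.5 127.7 17.6 18.4 153.0 [0.66  0.086 0.021]
105.0 232.0 91.0 20.0 21.1 187.0 [0.534 0.138 0.021]
```

>>> crank_tcp --plan '{"ticks":[[-0.1, 0, 0, 0, 0, 0, 0.085], [-0.2, 0, 0, 0, 0, 0, 0.085], [-0.2, 0, 0, 0, 0, 0, 0.085], [-0.2, 0, 0, 0, 0, 0, 0.085]]}'

```text
time_s: 3.52
tcp_pos: [0.5693, -0.0512, 0.3204]
orientation: [3.141, -0.001, 1.571]
ft_force: [-0.8, 0.3, 1.4]
gripper_width: 0.0853
grip_force: 0.0
```

Run:
```python
from meas import *
import pickle
p=cam('wrist'); pickle.dump({k:p[k] for k in ('frame','K','k1','C')},open('v2.pkl','wb'))
for b in blobs(p): print(*np.round(b,1), np.round(at(p,b[1],b[2],.021),3))
p=cam('top');print('top'); pickle.dump({k:p[k] for k in ('frame','K','k1','C')},open('v3.pkl','wb'))
for b in blobs(p): print(*np.round(b,1), np.round(at(p,b[1],b[2],.021),3))
```

```text
60.0 325.3
[... 638 characters left out ...]
1]
90.0 230.9 16.6 23.1 25.7 232.0 [0.535 0.137 0.021]
105.0 323.6 171.1 24.1 25.6 150.0 [ 0.675 -0.078  0.021]
105.0 323.0 113.1 11.6 12.3 153.0 [0.668 0.01  0.021]
105.0 325.4 229.0 28.4 31.1 149.0 [ 0.684 -0.175  0.021]
105.0 229.1 77.7 34.4 36.2 237.0 [0.531 0.059 0.021]
105.0 320.8 48.4 19.3 21.4 158.0 [0.66  0.097 0.021]
105.0 230.9 16.7 22.7 25.2 232.0 [0.535 0.137 0.021]
top
75.0 235.9 123.3 8.8 9.0 123.0 [0.668 0.093 0.021]
90.0 177.0 231.6 16.3 16.9 118.0 [0.333 0.248 0.021]
90.0 235.9 123.3 8.0 8.2 123.0 [0.668 0.093 0.021]
90.0 419.7 257.9 5.7 7.0 127.0 [ 0.28  -0.451  0.021]
105.0 177.1 231.6 15.3 16.0 118.0 [0.333 0.248 0.021]
105.0 235.9 123.3 7.1 7.4 123.0 [0.668 0.093 0.021]
```

```bash
sed -i 's/(60,75,90,105)/THR/; s/^def blobs/THR=(60,75,90,105)\ndef blobs/' meas.py
```

Run:
```python
import meas; from meas import *
import pickle
np.set_printoptions(precision=4,suppress=True)
v=[pickle.load(open(f'v{i}.pkl','rb')) for i in (1,2)]
P=[[(321.6,287.7),(325.4,229)],[(319.7,236),(323.6,171.2)],[(318.9,183.6),(323,113.1)],[(316.6,127.7),(320.8,48.4)]]
for n,h,o in zip('dcab',(.082,.078,.07,.074),P):
    print(n,tri([(p,*c) for p,c in zip(v,o)]),[at(p,*c,h)[:2] for p,c in zip(v,o)])
meas.THR=(115,130,145,160,175)
for p in v:
    print()
    for b in blobs(p):
        X=at(p,b[1],b[2],.021)
        if .49<X[0]<.58 and -.16<X[1]<.2: print(*np.round(b,1),X)
```

```text
d [ 0.6697 -0.1522  0.0745] [array([ 0.6678, -0.1471]), array([ 0.6677, -0.149 ])]
c [ 0.6629 -0.0678  0.0699] [array([ 0.661 , -0.0641]), array([ 0.661 , -0.0661])]
a [0.6591 0.0101 0.0621] [array([0.6573, 0.0121]), array([0.6573, 0.0102])]
b [0.6506 0.0888 0.0667] [array([0.6491, 0.0893]), array([0.649 , 0.0875])]

115.0 231.0 147.9 31.6 32.0 235.0 [0.531 0.056 0.021]
115.0 232.0 90.8 19.5 20.5 197.0 [0.5344 0.1387 0.021 ]
130.0 229.3 197.0 24.4 25.6 234.0 [ 0.5264 -0.0223  0.021 ]
145.0 228.1 242.8 10.9 12.0 230.0 [ 0.5221 -0.1024  0.021 ]
145.0 229.4 197.0 23.9 25.1 234.0 [ 0.5264 -0.0223  0.021 ]
160.0 228.1 242.7 10.5 11.5 230.0 [ 0.5221 -0.1023  0.021 ]
160.0 229.3 197.0 23.5 24.8 234.0 [ 0.5264 -0.0223  0.021 ]
175.0 228.0 242.8 10.1 11.0 230.0 [ 0.5221 -0.1023  0.021 ]
175.0 229.4 196.9 23.1 24.3 234.0 [ 0.5264 -0.0223  0.021 ]

115.0 227.7 136.1 25.4 26.2 236.0 [ 0.5265 -0.024   0.021 ]
115.0 230.9 16.7 22.5 24.9 232.0 [0.5349 0.1371 0.021 ]
115.0 229.1 77.5 33.9 35.5 236.0 [0.5305 0.0591 0.021 ]
130.0 226.3 186.2 12.5 13.2 232.0 [ 0.5222 -0.1023  0.021 ]
130.0 230.9 16.7 22.1 24.6 232.0 [0.5349 0.1371 0.021 ]
145.0 226.3 186.2 12.2 12.7 232.0 [ 0.5223 -0.1023  0.021 ]
145.0 230.9 16.6 21.7 24.1 232.0 [0.5349 0.1371 0.021 ]
160.0 226.3 186.2 11.7 12.2 232.0 [ 0.5222 -0.1023  0.021 ]
160.0 230.9 16.6 21.3 23.7 232.0 [0.5349 0.1372 0.021 ]
175.0 226.3 186.3 11.3 11.9 232.0 [ 0.5222 -0.1024  0.021 ]
175.0 230.9 16.6 20.9 23.4 232.0 [0.5349 0.1371 0.021 ]
```

Measured by triangulation:
- **Barrels:** d (.669,−.150), c (.662,−.067), a (.658,.011), b (.650,.089). The tops sit at .07–.08.
- **Pockets:** b (.464,.141), d (.460,.061), c (.456,−.019), a (.451,−.098).

I start with d: first above it, then a close crop to check.

To row units: 0.17 m / 0.5 = 0.34, -0.07 m / 0.5 = -0.14.

>>> crank_tcp --plan '{"ticks":[[-0.08, 0.08, 0.06, 0, 0, 0, 0.085], [-0.14, 0.14, 0.14, 0, 0, 0, 0.085], [-0.2, 0.2, 0.24, 0, 0, 0, 0.085], [-0.2, 0.2, 0.34, 0, 0, 0, 0.085], [-0.2, 0.2, 0.34, 0, 0, 0, 0.085], [-0.2, 0.2, 0.34, 0, 0, 0, 0.085]]}'

```text
time_s: 4.38
tcp_pos: [0.671, -0.1497, 0.1528]
orientation: [3.138, -0.001, 1.573]
ft_force: [1.0, -0.1, 0.1]
gripper_width: 0.0849
grip_force: 0.0
```

Run:
```python
from meas import *
p=cam('wrist'); save(p,'w2.png',(150,100,410,300),3)
for b in blobs(p): print(*np.round(b,1), np.round(at(p,b[1],b[2],.0745),4),np.round(at(p,b[1],b[2],.082),4))
to(.669,-.150,.040)
```

```text
60.0 96.3 130.1 21.0 23.8 122.0 [ 0.5514 -0.0987  0.0745] [ 0.5554 -0.0982  0.082 ]
75.0 96.3 130.0 19.9 22.6 122.0 [ 0.5514 -0.0987  0.0745] [ 0.5554 -0.0982  0.082 ]
90.0 96.3 130.0 19.0 21.6 122.0 [ 0.5513 -0.0987  0.0745] [ 0.5554 -0.0981  0.082 ]
105.0 96.3 130.0 17.9 20.5 122.0 [ 0.5513 -0.0987  0.0745] [ 0.5554 -0.0982  0.082 ]
rel [-0.     -0.0032  0.1138] [ 0.0059 -0.0002  0.002 ] dist 0.114
```

View pics/w2.png

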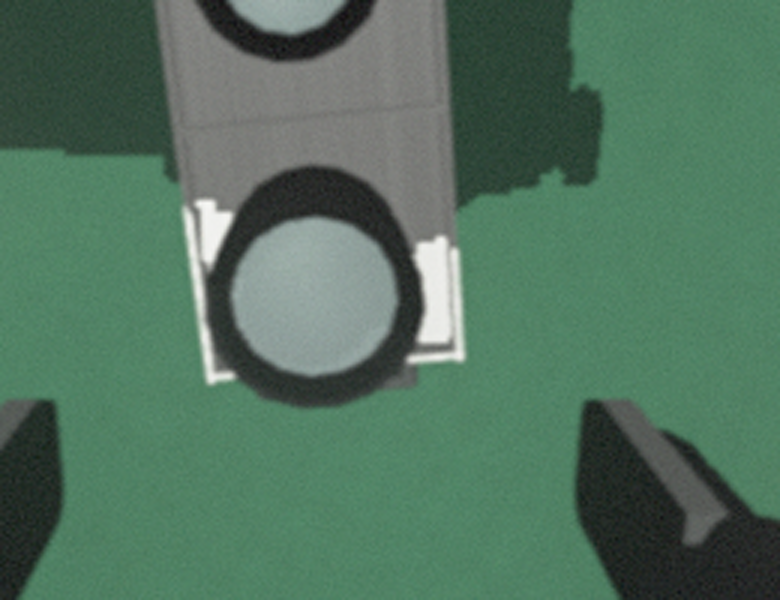

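The crop shows barrel d, the thickest, at crop centre (315,296), which is picture (255,199). It sits between the open fingers at (30,400) and (610,400). I check its y from here.

Run:
```python
from h import *
p=cam('wrist')
for z in (.0745,.082): print(z,np.round(at(p,255,198.7,z),4), np.round(at(p,255,100+405/3,z),4),np.round(at(p,221.,198,z)-at(p,291.5,198,z),4))
```

```text
0.0745 [ 0.671  -0.1531  0.0745] [ 0.6711 -0.1847  0.0745] [-0.0566 -0.      0.    ]
0.082 [ 0.671  -0.1507  0.082 ] [ 0.671  -0.1813  0.082 ] [-0.0546 -0.      0.    ]
```

To row units: 0.113 m / 0.5 = 0.226, 0.05 m / 0.5 = 0.1.

>>> crank_tcp --plan '{"ticks":[[-0.004, 0, 0.1, 0, 0, 0, 0.085], [-0.004, 0, 0.2, 0, 0, 0, 0.085], [-0.004, 0, 0.226, 0, 0, 0, 0.085], [-0.004, 0, 0.226, 0, 0, 0, 0.04], [-0.004, 0, 0.226, 0, 0, 0, 0.04], [-0.004, 0, 0.226, 0, 0, 0, 0.04], [-0.004, 0, 0.226, 0, 0, 0, 0.04], [-0.004, 0, 0.226, 0, 0, 0, 0.04]]}'

```text
time_s: 5.48
tcp_pos: [0.6719, -0.1536, 0.0407]
orientation: [3.136, 0.001, 1.571]
ft_force: [0.6, 0.1, 7.6]
gripper_width: 0.0569
grip_force: 64.5
```

To row units: -0.2 m / 0.5 = -0.4, -0.04 m / 0.5 = -0.08.

>>> crank_tcp --plan '{"ticks":[[0, 0, -0.06, 0, 0, 0, 0.04], [0, 0, -0.16, 0, 0, 0, 0.04], [0, 0, -0.24, 0, 0, 0, 0.04], [0.08, -0.08, -0.24, 0, 0, 0, 0.04], [0.16, -0.16, -0.24, 0, 0, 0, 0.04], [0.24, -0.24, -0.24, 0, 0, 0, 0.04], [0.32, -0.32, -0.24, 0, 0, 0, 0.04], [0.4, -0.4, -0.24, 0, 0, 0, 0.04]]}'

```text
time_s: 6.48
tcp_pos: [0.4683, 0.0478, 0.1581]
orientation: [3.14, -0.0, 1.571]
ft_force: [1.0, 0.4, -2.0]
gripper_width: 0.0571
grip_force: 64.8
```

Run:
```python
from h import *
to(.460,.060,.030)
p=cam('wrist'); save(p,'w3.png',(100,50,400,350),2)
```

```text
rel [ 0.0122 -0.0085  0.1281] [ 0.0019 -0.0004  0.0001] dist 0.129
```

View pics/w3.png

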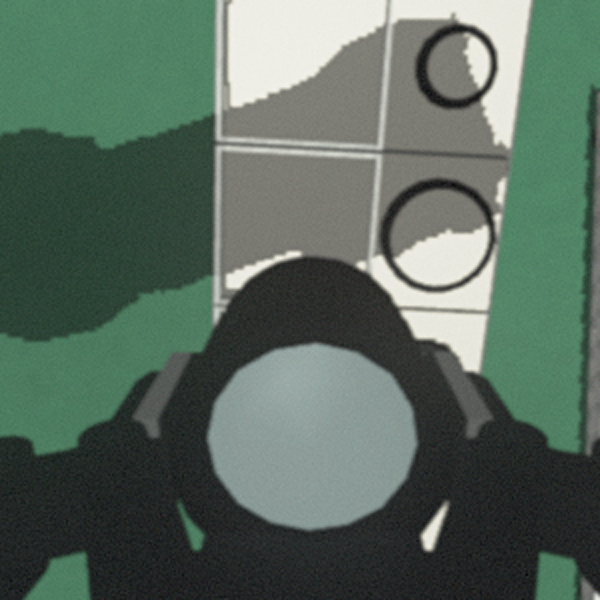

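Barrel d is held upright, with its disc at picture (256,268). Ring d is at about (319,168) and ring b at (328,83). I check the in-hand offset and the ring positions from here.

Run:
```python
from h import *
p=cam('wrist'); T=pose(); t=T[:3,3]; print(t)
for dz in (.034,.0413): print(np.round(at(p,256,268,t[2]+dz)-t,4))
for c in ((319,168),(328,83)): print(np.round(at(p,*c,.021),4))
to(.460,.060,.030)
```

```text
[0.46397866 0.05175178 0.15808762]
[-0.0032  0.0045  0.034 ]
[-0.0032  0.0088  0.0413]
[0.5213 0.066  0.021 ]
[0.5241 0.1447 0.021 ]
rel [ 0.0081 -0.0034  0.1281] [-0.004  -0.0018  0.0107] dist 0.128
```

To row units: 0.04 m / 0.5 = 0.08, -0.01 m / 0.5 = -0.02.

>>> crank_tcp --plan '{"ticks":[[0.02, -0.02, 0.04, 0, 0, 0, 0.04], [0.024, -0.02, 0.08, 0, 0, 0, 0.04], [0.024, -0.02, 0.08, 0, 0, 0, 0.04], [0.024, -0.02, 0.08, 0, 0, 0, 0.04], [0.024, -0.02, 0.08, 0, 0, 0, 0.04]]}'

```text
time_s: 7.2
tcp_pos: [0.4603, 0.0582, 0.1182]
orientation: [3.14, -0.0, 1.57]
ft_force: [0.3, -1.1, -1.7]
gripper_width: 0.0572
grip_force: 64.8
```

Run:
```python
import meas; from meas import *
meas.THR=(60,75,90,115,130)
p=cam('wrist'); t=p['C']; T=pose(); print(T[:3,3],manip.sense()['orientation'])
for b in blobs(p): print(*np.round(b,1), np.round(at(p,b[1],b[2],.021),4),np.round(at(p,b[1],b[2],T[2,3]+.034)-T[:3,3],4))
to(.460,.060,.030)
```

```text
[0.46014861 0.05823554 0.11807925] [ 3.13981502e+00 -1.90490339e-04  1.57017217e+00]
rel [ 0.0017 -0.0003  0.0881] [ 0.0018 -0.0002 -0.0006] dist 0.088
```

Run:
```python
import meas; from meas import *
p=cam('wrist'); save(p,'w4.png',(150,50,400,330),2)
import pickle; pickle.dump({k:p[k] for k in ('frame','K','k1','C')},open('v4.pkl','wb'))
```

```text
(no output)
```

View pics/w4.png

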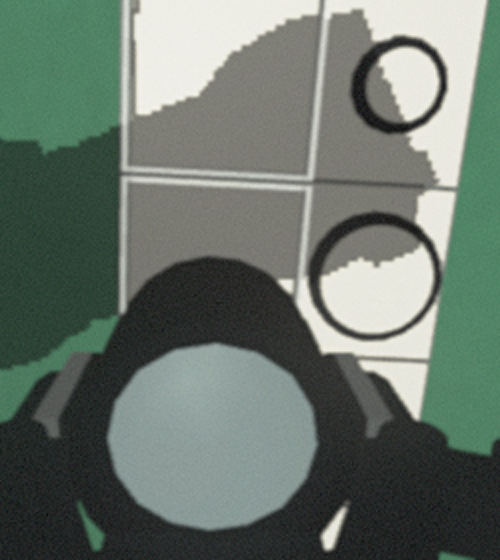

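Barrel d hangs just in front of its own pocket row. Ring d's centre is at crop (374,276), ring b's at (400,84) and the disc's at (213,436).

Run:
```python
from h import *; import pickle
p=pickle.load(open('v4.pkl','rb')); T=pose()[:3,3]
f=lambda x,y,z: np.round(at(p,150+x/2-.25,50+y/2-.25,z),4)
print('ringd',f(374,276,.021),'ringb',f(399.5,84.5,.021))
print('disc-tcp',f(213,436,T[2]+.034)-T, f(213,436,T[2]+.0413)-T)
print('wall bd mid L,R',f(125,175,.022),f(311,185,.022),'wall left',f(125,80,.022),'wall right',f(316,100,.022))
```

```text
ringd [0.5295 0.0594 0.021 ] ringb [0.5338 0.1375 0.021 ]
disc-tcp [0.00012806 0.00193789 0.03395076] [0.00012806 0.00623789 0.04125076]
wall bd mid L,R [0.4245 0.1024 0.022 ] [0.5005 0.0983 0.022 ] wall left [0.426  0.1391 0.022 ] wall right [0.501  0.1316 0.022 ]
```

To row units: 0.0895 m / 0.5 = 0.179, 0.088 m / 0.5 = 0.176.

>>> crank_tcp --plan '{"ticks":[[0.002, 0, 0.06, 0, 0, 0, 0.04], [0.002, 0, 0.12, 0, 0, 0, 0.04], [0.002, 0, 0.16, 0, 0, 0, 0.04], [0.002, 0, 0.172, 0, 0, 0, 0.04], [0.002, 0, 0.176, 0, 0, 0, 0.04], [0.002, 0, 0.179, 0, 0, 0, 0.04], [0.002, 0, 0.179, 0, 0, 0, 0.04]]}'

```text
time_s: 8.18
tcp_pos: [0.4599, 0.0594, 0.0284]
orientation: [3.14, -0.0, 1.571]
ft_force: [0.4, 0.0, -2.6]
gripper_width: 0.057
grip_force: 64.8
```

To row units: 0.0012 m / 0.5 = 0.0024, 0.0008 m / 0.5 = 0.0016.

>>> crank_tcp --plan '{"ticks":[[0, 0, 0.0016, 0, 0, 0, 0.04], [0, 0, 0.0024, 0, 0, 0, 0.04], [0, 0, 0.0024, 0, 0, 0, 0.04]]}'

```text
time_s: 8.55
tcp_pos: [0.4598, 0.0594, 0.0276]
orientation: [3.14, 0.0, 1.571]
ft_force: [-1.5, -0.3, 5.9]
gripper_width: 0.0568
grip_force: 65.5
```

To row units: -0.12 m / 0.5 = -0.24, 0.1 m / 0.5 = 0.2.

>>> crank_tcp --plan '{"ticks":[[0, 0, 0, 0, 0, 0, 0.07], [0, 0, 0, 0, 0, 0, 0.085], [0, 0, 0, 0, 0, 0, 0.085], [0, 0, -0.06, 0, 0, 0, 0.085], [0, 0, -0.16, 0, 0, 0, 0.085], [0, 0, -0.24, 0, 0, 0, 0.085], [-0.06, 0.1, -0.24, 0, 0, 0, 0.085], [-0.12, 0.2, -0.24, 0, 0, 0, 0.085]]}'

```text
time_s: 9.55
tcp_pos: [0.5608, -0.001, 0.1478]
orientation: [3.14, -0.0, 1.572]
ft_force: [0.2, 0.4, 0.6]
gripper_width: 0.085
grip_force: 0.0
```

>>> crank_tcp --plan '{"ticks":[[-0.06, 0.1, 0, 0, 0, 0, 0.085], [-0.12, 0.2, 0, 0, 0, 0, 0.085], [-0.134, 0.206, 0, 0, 0, 0, 0.085], [-0.134, 0.206, 0, 0, 0, 0, 0.085], [-0.134, 0.206, 0, 0, 0, 0, 0.085]]}'

```text
time_s: 10.18
tcp_pos: [0.6612, -0.0657, 0.1467]
orientation: [-3.14, -0.001, 1.573]
ft_force: [0.4, 0.1, 0.5]
gripper_width: 0.0847
grip_force: 0.0
```

Run:
```python
from h import *
p=cam('scene'); save(p,'s1.png',(140,170,340,290),4)
to(.663,-.0685,.040)
```

```text
rel [-0.0029  0.0017  0.1069] [-0.0008 -0.001   0.0026] dist 0.107
```

View pics/s1.png

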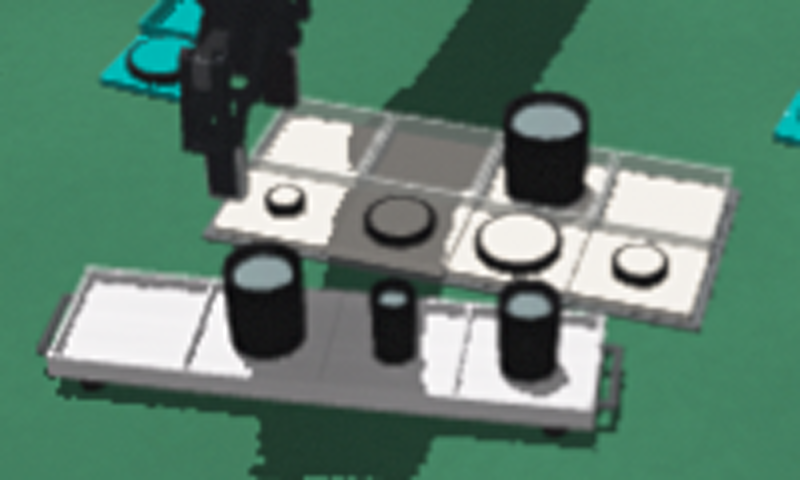

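Barrel d stands upright at crop (545,150), in the pocket beside the largest ring at (520,240). Next is c.

To row units: 0.107 m / 0.5 = 0.214, -0.001 m / 0.5 = -0.002.

>>> crank_tcp --plan '{"ticks":[[-0.002, 0.002, 0.1, 0, 0, 0, 0.085], [-0.002, 0.002, 0.18, 0, 0, 0, 0.085], [-0.002, 0.002, 0.214, 0, 0, 0, 0.085], [-0.002, 0.002, 0.214, 0, 0, 0, 0.085], [-0.002, 0.002, 0.214, 0, 0, 0, 0.03], [-0.002, 0.002, 0.214, 0, 0, 0, 0.03], [-0.002, 0.002, 0.214, 0, 0, 0, 0.03], [-0.002, 0.002, 0.214, 0, 0, 0, 0.03]]}'

```text
time_s: 11.22
tcp_pos: [0.6648, -0.0685, 0.0418]
orientation: [3.138, 0.0, 1.571]
ft_force: [-1.2, -0.5, 6.4]
gripper_width: 0.0467
grip_force: 62.0
```

>>> crank_tcp --plan '{"ticks":[[0, 0, 0, 0, 0, 0, 0.03], [0, 0, 0, 0, 0, 0, 0.03]]}'

```text
time_s: 11.48
tcp_pos: [0.6649, -0.0685, 0.0418]
orientation: [3.138, 0.0, 1.571]
ft_force: [-0.4, 0.1, 6.0]
gripper_width: 0.0468
grip_force: 62.0
```

To row units: -0.208 m / 0.5 = -0.416, -0.18 m / 0.5 = -0.36.

>>> crank_tcp --plan '{"ticks":[[0, 0, -0.06, 0, 0, 0, 0.03], [0, 0, -0.15, 0, 0, 0, 0.03], [0.02, -0.08, -0.18, 0, 0, 0, 0.03], [0.04, -0.18, -0.18, 0, 0, 0, 0.03], [0.07, -0.28, -0.18, 0, 0, 0, 0.03], [0.09, -0.36, -0.18, 0, 0, 0, 0.03], [0.1, -0.416, -0.18, 0, 0, 0, 0.03], [0.1, -0.416, -0.18, 0, 0, 0, 0.03]]}'

```text
time_s: 12.48
tcp_pos: [0.4529, -0.0183, 0.1299]
orientation: [-3.139, 0.001, 1.572]
ft_force: [0.7, -0.5, -0.7]
gripper_width: 0.0467
grip_force: 62.1
```

>>> crank_tcp --plan '{"ticks":[[0, 0, 0.02, 0, 0, 0, 0.03], [0, 0, 0.04, 0, 0, 0, 0.03], [0, 0, 0.04, 0, 0, 0, 0.03], [0, 0, 0.04, 0, 0, 0, 0.03]]}'

```text
time_s: 12.98
tcp_pos: [0.4557, -0.0185, 0.1093]
orientation: [-3.141, -0.0, 1.571]
ft_force: [-0.1, 0.7, -1.4]
gripper_width: 0.0467
grip_force: 62.0
```

Run:
```python
from h import *; import pickle
p=cam('wrist'); save(p,'w5.png',(150,50,400,330),2); T=pose()
pickle.dump([{k:p[k] for k in ('frame','K','k1','C')},T],open('v5.pkl','wb'))
to(.4556,-.019,.0288)
```

```text
rel [-0.0005 -0.0002  0.0807] [ 0.0001 -0.0003  0.    ] dist 0.081
```

View pics/w5.png

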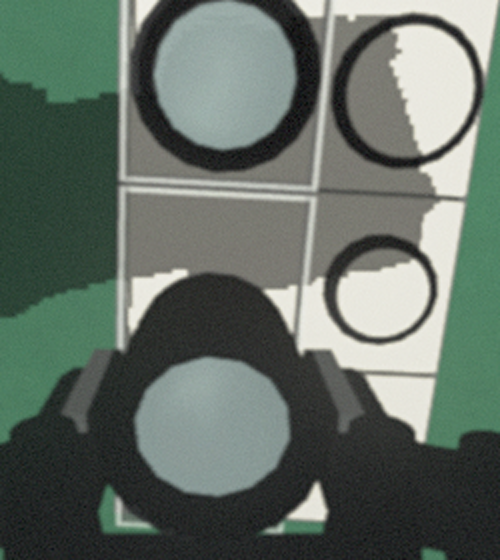

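Barrel c hangs with its disc at crop (213,427). Ring c is at (380,289), ring d at (407,90), and d stands in its pocket with its disc at (225,75).

Run:
```python
from h import *; import pickle
p,T=pickle.load(open('v5.pkl','rb')); T=T[:3,3]
f=lambda x,y,z: np.round(at(p,150+x/2-.25,50+y/2-.25,z),4)
print('ringc',f(380,289,.021),'ringd',f(407,90,.021))
print('disc-tcp',f(213,427,T[2]-.0218+.050)-T)
print('d placed',f(225,75,.0615),f(225,75,.069))
print('wall',f(121,186,.022),f(315,195,.022))
```

```text
ringc [ 0.5252 -0.0205  0.021 ] ringd [0.5295 0.0584 0.021 ]
disc-tcp [4.48937544e-05 9.03924034e-04 2.81826348e-02]
d placed [0.4595 0.0609 0.0615] [0.4593 0.0604 0.069 ]
wall [0.4194 0.0222 0.022 ] [0.4962 0.0186 0.022 ]
```

To row units: 0.0808 m / 0.5 = 0.1616, -0.0005 m / 0.5 = -0.001.

>>> crank_tcp --plan '{"ticks":[[0, -0.001, 0.06, 0, 0, 0, 0.03], [0, -0.001, 0.12, 0, 0, 0, 0.03], [0, -0.001, 0.146, 0, 0, 0, 0.03], [0, -0.001, 0.154, 0, 0, 0, 0.03], [0, -0.001, 0.158, 0, 0, 0, 0.03], [0, -0.001, 0.1604, 0, 0, 0, 0.03], [0, -0.001, 0.1616, 0, 0, 0, 0.03], [0, -0.001, 0.1616, 0, 0, 0, 0.03]]}'

```text
time_s: 14.02
tcp_pos: [0.4551, -0.0186, 0.0291]
orientation: [3.141, -0.0, 1.571]
ft_force: [0.1, -0.2, -0.9]
gripper_width: 0.0468
grip_force: 62.0
```

>>> crank_tcp --plan '{"ticks":[[0, 0, 0.0016, 0, 0, 0, 0.03], [0, 0, 0.0024, 0, 0, 0, 0.03], [0, 0, 0.0024, 0, 0, 0, 0.03]]}'

```text
time_s: 14.4
tcp_pos: [0.4551, -0.0186, 0.0287]
orientation: [3.141, 0.001, 1.571]
ft_force: [-1.6, -0.0, 8.7]
gripper_width: 0.0469
grip_force: 62.9
```

>>> crank_tcp --plan '{"ticks":[[0, 0, 0, 0, 0, 0, 0.06], [0, 0, 0, 0, 0, 0, 0.085], [0, 0, 0, 0, 0, 0, 0.085], [0, 0, -0.06, 0, 0, 0, 0.085], [0, 0, -0.16, 0, 0, 0, 0.085], [0.02, 0.08, -0.22, 0, 0, 0, 0.085], [0.04, 0.18, -0.22, 0, 0, 0, 0.085], [0.05, 0.28, -0.22, 0, 0, 0, 0.085]]}'

```text
time_s: 15.4
tcp_pos: [0.5964, 0.0069, 0.1383]
orientation: [3.141, -0.0, 1.571]
ft_force: [0.6, -0.0, -0.5]
gripper_width: 0.0852
grip_force: 0.0
```

>>> crank_tcp --plan '{"ticks":[[0.006, 0.06, 0, 0, 0, 0, 0.085], [0.008, 0.12, 0, 0, 0, 0, 0.085], [0.008, 0.128, 0, 0, 0, 0, 0.085], [0.008, 0.128, 0, 0, 0, 0, 0.085]]}'

```text
time_s: 15.9
tcp_pos: [0.6579, 0.0104, 0.137]
orientation: [-3.139, 0.0, 1.571]
ft_force: [-0.3, 0.3, 0.1]
gripper_width: 0.0847
grip_force: 0.0
```

Run:
```python
from meas import *
p=cam('wrist'); T=pose(); print(T[:3,3])
for b in blobs(p): print(*np.round(b,1), np.round(at(p,b[1],b[2],.0622),4))
to(.659,.0095,.0405)
```

```text
[0.65762619 0.01036984 0.13725581]
75.0 258.0 197.2 21.7 22.3 160.0 [0.6591 0.0099 0.0622]
90.0 258.0 197.1 20.8 21.3 160.0 [0.6591 0.01   0.0622]
105.0 258.0 197.1 20.0 20.4 160.0 [0.6591 0.01   0.0622]
105.0 246.2 90.5 34.3 36.1 169.0 [0.6505 0.0895 0.0622]
rel [-0.0008  0.0016  0.0968] [-0.002   0.0002  0.0004] dist 0.097
```

To row units: 0.096 m / 0.5 = 0.192, 0.085 m / 0.5 = 0.17.

>>> crank_tcp --plan '{"ticks":[[-0.001, 0.002, 0.1, 0, 0, 0, 0.085], [-0.001, 0.002, 0.17, 0, 0, 0, 0.085], [-0.001, 0.002, 0.192, 0, 0, 0, 0.085], [-0.001, 0.002, 0.192, 0, 0, 0, 0.085], [-0.001, 0.002, 0.192, 0, 0, 0, 0.05], [-0.001, 0.002, 0.192, 0, 0, 0, 0.03], [-0.001, 0.002, 0.192, 0, 0, 0, 0.01], [-0.001, 0.002, 0.192, 0, 0, 0, 0.01]]}'

```text
time_s: 16.95
tcp_pos: [0.6606, 0.01, 0.0427]
orientation: [3.14, -0.0, 1.571]
ft_force: [0.5, -0.5, 4.0]
gripper_width: 0.0265
grip_force: 59.0
```

>>> crank_tcp --plan '{"ticks":[[0, 0, 0, 0, 0, 0, 0.01], [0, 0, 0, 0, 0, 0, 0.01], [0, 0, 0, 0, 0, 0, 0.01]]}'

```text
time_s: 17.32
tcp_pos: [0.6606, 0.01, 0.0427]
orientation: [3.14, -0.0, 1.571]
ft_force: [-1.9, -0.3, 5.7]
gripper_width: 0.0263
grip_force: 59.1
```

Units first: shifts go in shares of 500 mm and turns go in shares of pi rad. So -0.209 m / 0.5 = -0.418, -0.17 m / 0.5 = -0.34.

>>> crank_tcp --plan '{"ticks":[[0, 0, -0.06, 0, 0, 0, 0.01], [0, 0, -0.16, 0, 0, 0, 0.01], [-0.04, -0.08, -0.2, 0, 0, 0, 0.01], [-0.09, -0.17, -0.2, 0, 0, 0, 0.01], [-0.14, -0.26, -0.2, 0, 0, 0, 0.01], [-0.18, -0.34, -0.2, 0, 0, 0, 0.01], [-0.214, -0.418, -0.2, 0, 0, 0, 0.01], [-0.214, -0.418, -0.2, 0, 0, 0, 0.01]]}'

```text
time_s: 18.32
tcp_pos: [0.4468, -0.099, 0.141]
orientation: [-3.136, 0.001, 1.567]
ft_force: [-0.3, 0.9, -0.4]
gripper_width: 0.0264
grip_force: 59.2
```

>>> crank_tcp --plan '{"ticks":[[0, 0, 0.02, 0, 0, 0, 0.01], [0, 0, 0.04, 0, 0, 0, 0.01], [0, 0, 0.04, 0, 0, 0, 0.01], [0, 0, 0.04, 0, 0, 0, 0.01]]}'

```text
time_s: 18.82
tcp_pos: [0.4513, -0.0966, 0.1213]
orientation: [-3.141, -0.001, 1.572]
ft_force: [0.7, -0.4, -0.5]
gripper_width: 0.0264
grip_force: 59.2
```

Run:
```python
from h import *; import pickle
p=cam('wrist'); save(p,'w6.png',(150,50,400,330),2); T=pose()
pickle.dump([{k:p[k] for k in ('frame','K','k1','C')},T],open('v6.pkl','wb'))
to(.4513,-.098,.0297)
```

```text
rel [-0.0013 -0.0001  0.0918] [ 0.0002 -0.0003  0.0007] dist 0.092
```

View pics/w6.png

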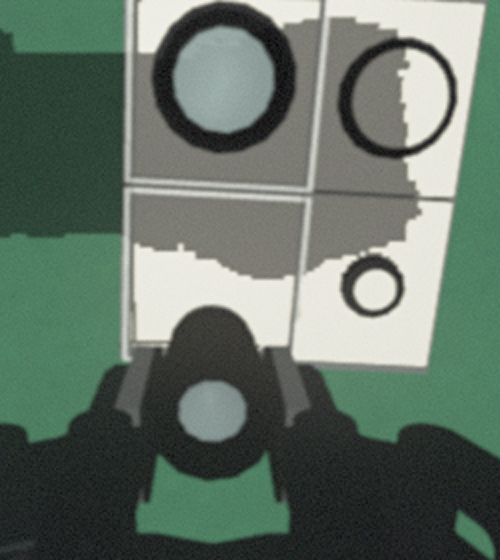

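Barrel a is held with its disc at crop (212,410). Ring a is at (373,285), and c stands in its pocket with its disc at (224,79).

Run:
```python
from h import *; import pickle
p,T=pickle.load(open('v6.pkl','rb')); T=T[:3,3]
f=lambda x,y,z: np.round(at(p,150+x/2-.25,50+y/2-.25,z),4)
print('ringa',f(373,286,.021),'ringc',f(398,98,.021))
print('disc-tcp',f(212,410,T[2]-.0227+.042)-T)
print('c placed',f(224,79,.057))
print('wall',f(126,188,.022),f(310,195,.022), 'far wall', f(127,361,.022),f(292,363,.022))
```

```text
ringa [ 0.5213 -0.1007  0.021 ] ringc [ 0.5255 -0.0221  0.021 ]
disc-tcp [-0.00027152  0.00040454  0.01925412]
c placed [ 0.455  -0.0173  0.057 ]
wall [ 0.4152 -0.0581  0.022 ] [ 0.4918 -0.0609  0.022 ] far wall [ 0.4126 -0.1358  0.022 ] [ 0.4871 -0.1366  0.022 ]
```

To row units: 0.092 m / 0.5 = 0.184, -0.0015 m / 0.5 = -0.003.

>>> crank_tcp --plan '{"ticks":[[-0.003, 0, 0.06, 0, 0, 0, 0.01], [-0.003, 0, 0.14, 0, 0, 0, 0.01], [-0.003, 0, 0.168, 0, 0, 0, 0.01], [-0.003, 0, 0.176, 0, 0, 0, 0.01], [-0.003, 0, 0.18, 0, 0, 0, 0.01], [-0.003, 0, 0.183, 0, 0, 0, 0.01], [-0.003, 0, 0.184, 0, 0, 0, 0.01], [-0.003, 0, 0.184, 0, 0, 0, 0.01]]}'

```text
time_s: 19.88
tcp_pos: [0.4511, -0.0987, 0.03]
orientation: [3.141, 0.0, 1.571]
ft_force: [0.2, -0.7, -0.6]
gripper_width: 0.0265
grip_force: 59.2
```

>>> crank_tcp --plan '{"ticks":[[0, 0, 0.0012, 0, 0, 0, 0.01], [0, 0, 0.002, 0, 0, 0, 0.01], [0, 0, 0.002, 0, 0, 0, 0.01]]}'

```text
time_s: 20.25
tcp_pos: [0.4511, -0.0987, 0.0296]
orientation: [3.141, 0.001, 1.571]
ft_force: [-1.5, -0.2, 8.5]
gripper_width: 0.0263
grip_force: 59.8
```

To row units: -0.11 m / 0.5 = -0.22, 0.1 m / 0.5 = 0.2.

>>> crank_tcp --plan '{"ticks":[[0, 0, 0, 0, 0, 0, 0.05], [0, 0, 0, 0, 0, 0, 0.07], [0, 0, 0, 0, 0, 0, 0.085], [0, 0, -0.06, 0, 0, 0, 0.085], [0, 0, -0.16, 0, 0, 0, 0.085], [0.04, 0.06, -0.22, 0, 0, 0, 0.085], [0.12, 0.13, -0.22, 0, 0, 0, 0.085], [0.2, 0.2, -0.22, 0, 0, 0, 0.085]]}'

```text
time_s: 21.25
tcp_pos: [0.5521, 0.0018, 0.1391]
orientation: [3.141, 0.0, 1.569]
ft_force: [0.5, -0.8, 0.4]
gripper_width: 0.0848
grip_force: 0.0
```

>>> crank_tcp --plan '{"ticks":[[0.08, 0.08, 0, 0, 0, 0, 0.085], [0.14, 0.16, 0, 0, 0, 0, 0.085], [0.176, 0.198, 0, 0, 0, 0, 0.085], [0.176, 0.198, 0, 0, 0, 0, 0.085], [0.176, 0.198, 0, 0, 0, 0, 0.085]]}'

```text
time_s: 21.88
tcp_pos: [0.6489, 0.0881, 0.138]
orientation: [-3.14, 0.002, 1.57]
ft_force: [-1.0, -0.2, -0.5]
gripper_width: 0.0848
grip_force: 0.0
```

Run:
```python
from meas import *
p=cam('wrist'); T=pose(); print(T[:3,3])
for b in blobs(p): print(*np.round(b,1), np.round(at(p,b[1],b[2],.0665),4))
to(.6505,.089,.0405)
```

```text
[0.64896461 0.08763334 0.13827113]
60.0 62.1 373.0 8.4 9.5 146.0 [ 0.4665 -0.0843  0.0665]
75.0 258.8 196.8 31.4 32.7 163.0 [0.6508 0.0889 0.0665]
90.0 62.1 373.1 6.7 8.1 146.0 [ 0.4665 -0.0844  0.0665]
90.0 258.8 196.7 30.5 31.9 163.0 [0.6507 0.0889 0.0665]
90.0 127.3 128.8 33.2 37.0 231.0 [0.5551 0.1405 0.0665]
105.0 62.1 373.1 6.0 7.1 146.0 [ 0.4665 -0.0844  0.0665]
105.0 258.7 196.7 29.8 31.1 163.0 [0.6507 0.089  0.0665]
105.0 127.3 128.8 32.6 36.4 231.0 [0.5551 0.1405 0.0665]
rel [0.0015 0.0017 0.0978] [-0.0016  0.0017 -0.0013] dist 0.098
```

To row units: 0.0965 m / 0.5 = 0.193, 0.085 m / 0.5 = 0.17.

>>> crank_tcp --plan '{"ticks":[[0, 0.002, 0.1, 0, 0, 0, 0.085], [0, 0.002, 0.17, 0, 0, 0, 0.085], [0, 0.002, 0.193, 0, 0, 0, 0.085], [0, 0.002, 0.193, 0, 0, 0, 0.085], [0, 0.002, 0.193, 0, 0, 0, 0.06], [0, 0.002, 0.193, 0, 0, 0, 0.03], [0, 0.002, 0.193, 0, 0, 0, 0.02], [0, 0.002, 0.193, 0, 0, 0, 0.02]]}'

```text
time_s: 22.92
tcp_pos: [0.6519, 0.0898, 0.0436]
orientation: [3.139, -0.001, 1.571]
ft_force: [0.1, -0.3, 5.4]
gripper_width: 0.0364
grip_force: 60.4
```

>>> crank_tcp --plan '{"ticks":[[0, 0, 0, 0, 0, 0, 0.02], [0, 0, 0, 0, 0, 0, 0.02]]}'

```text
time_s: 23.18
tcp_pos: [0.652, 0.0898, 0.0436]
orientation: [3.139, -0.001, 1.571]
ft_force: [-0.6, -0.0, 6.0]
gripper_width: 0.0367
grip_force: 60.4
```

To row units: -0.188 m / 0.5 = -0.376, 0.052 m / 0.5 = 0.104.

>>> crank_tcp --plan '{"ticks":[[0, 0, -0.06, 0, 0, 0, 0.02], [0, 0, -0.16, 0, 0, 0, 0.02], [0.03, -0.08, -0.2, 0, 0, 0, 0.02], [0.06, -0.17, -0.2, 0, 0, 0, 0.02], [0.09, -0.26, -0.2, 0, 0, 0, 0.02], [0.104, -0.34, -0.2, 0, 0, 0, 0.02], [0.104, -0.376, -0.2, 0, 0, 0, 0.02], [0.104, -0.376, -0.2, 0, 0, 0, 0.02]]}'

```text
time_s: 24.18
tcp_pos: [0.4615, 0.1414, 0.1421]
orientation: [-3.14, 0.001, 1.573]
ft_force: [0.5, -0.7, -1.5]
gripper_width: 0.0366
grip_force: 60.3
```

>>> crank_tcp --plan '{"ticks":[[0, 0, 0.02, 0, 0, 0, 0.02], [0, 0, 0.04, 0, 0, 0, 0.02], [0, 0, 0.04, 0, 0, 0, 0.02], [0, 0, 0.04, 0, 0, 0, 0.02]]}'

```text
time_s: 24.68
tcp_pos: [0.4632, 0.1414, 0.1218]
orientation: [-3.141, -0.0, 1.571]
ft_force: [0.0, 0.5, -0.8]
gripper_width: 0.0365
grip_force: 60.3
```

Run:
```python
from h import *; import pickle
p=cam('wrist'); save(p,'w7.png',(150,50,400,330),2); T=pose()
pickle.dump([{k:p[k] for k in ('frame','K','k1','C')},T],open('v7.pkl','wb'))
to(.4635,.142,.0306)
```

```text
rel [0.0005 0.0003 0.0915] [ 0.0001 -0.0003 -0.0001] dist 0.091
```

View pics/w7.png

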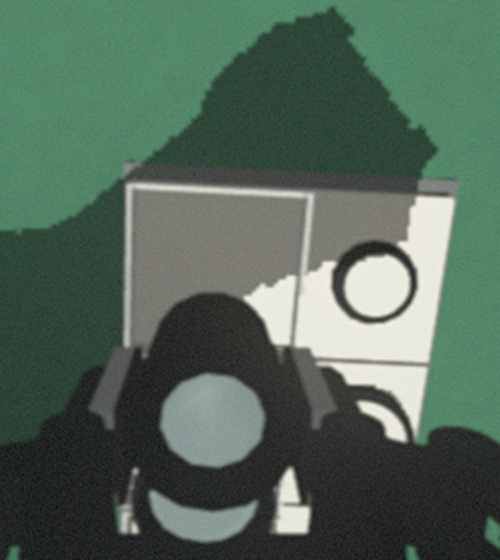

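Barrel b hangs with its disc at crop (212,420). Ring b is at (374,282), and the end wall's inner edge is near row 190. The position agrees, so I lower it.

Run:
```python
from h import *; import pickle
p,T=pickle.load(open('v7.pkl','rb')); T=T[:3,3]
f=lambda x,y,z: np.round(at(p,150+x/2-.25,50+y/2-.25,z),4)
print('ringb',f(374.5,282,.021),'disc-tcp',f(212,420,T[2]-.0236+.0465)-T,'wall',f(128,188,.022),f(308,197,.022))
```

```text
ringb [0.5338 0.1389 0.021 ] disc-tcp [-0.00022134 -0.00029196  0.02292525] wall [0.4278 0.1799 0.022 ] [0.5029 0.1761 0.022 ]
```

>>> crank_tcp --plan '{"ticks":[[0.0006, 0.0006, 0.06, 0, 0, 0, 0.02], [0.0006, 0.0006, 0.14, 0, 0, 0, 0.02], [0.0006, 0.0006, 0.168, 0, 0, 0, 0.02], [0.0006, 0.0006, 0.176, 0, 0, 0, 0.02], [0.0006, 0.0006, 0.18, 0, 0, 0, 0.02], [0.0006, 0.0006, 0.182, 0, 0, 0, 0.02], [0.0006, 0.0006, 0.182, 0, 0, 0, 0.02]]}'

```text
time_s: 25.6
tcp_pos: [0.4637, 0.1418, 0.0318]
orientation: [3.14, -0.0, 1.571]
ft_force: [0.1, -0.3, -1.0]
gripper_width: 0.0364
grip_force: 60.2
```

To row units: 0.0014 m / 0.5 = 0.0028, 0.0012 m / 0.5 = 0.0024.

>>> crank_tcp --plan '{"ticks":[[0, 0, 0.0016, 0, 0, 0, 0.02], [0, 0, 0.0024, 0, 0, 0, 0.02], [0, 0, 0.0028, 0, 0, 0, 0.02], [0, 0, 0.0028, 0, 0, 0, 0.02]]}'

```text
time_s: 26.1
tcp_pos: [0.4635, 0.1417, 0.0305]
orientation: [3.141, 0.0, 1.571]
ft_force: [-1.2, 0.5, 6.3]
gripper_width: 0.0367
grip_force: 60.5
```

To row units: -0.23 m / 0.5 = -0.46, -0.18 m / 0.5 = -0.36.

>>> crank_tcp --plan '{"ticks":[[0, 0, 0, 0, 0, 0, 0.05], [0, 0, 0, 0, 0, 0, 0.075], [0, 0, 0, 0, 0, 0, 0.085], [0, 0, -0.06, 0, 0, 0, 0.085], [0, 0, -0.16, 0, 0, 0, 0.085], [0, 0, -0.26, 0, 0, 0, 0.085], [0, 0, -0.36, 0, 0, 0, 0.085], [0, 0.08, -0.46, 0, 0, 0, 0.085]]}'

```text
time_s: 27.1
tcp_pos: [0.4998, 0.1421, 0.2602]
orientation: [-3.139, 0.001, 1.574]
ft_force: [1.2, 1.3, -1.3]
gripper_width: 0.0848
grip_force: 0.0
```

>>> crank_tcp --plan '{"ticks":[[0, 0.08, -0.06, 0, 0, 0, 0.085], [0, 0.1, -0.08, 0, 0, 0, 0.085], [0, 0.1, -0.08, 0, 0, 0, 0.085], [0, 0.1, -0.08, 0, 0, 0, 0.085]]}'

```text
time_s: 27.6
tcp_pos: [0.551, 0.1417, 0.2975]
orientation: [-3.139, 0.001, 1.572]
ft_force: [-0.4, 0.7, 0.2]
gripper_width: 0.085
grip_force: 0.0
```

Run:
```python
from meas import *
p=cam('wrist'); save(p,'w8.png',(100,100,400,384),2)
p2=cam('scene'); save(p2,'s2.png',(100,150,440,290),2.3)
```

```text
(no output)
```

View pics/w8.png

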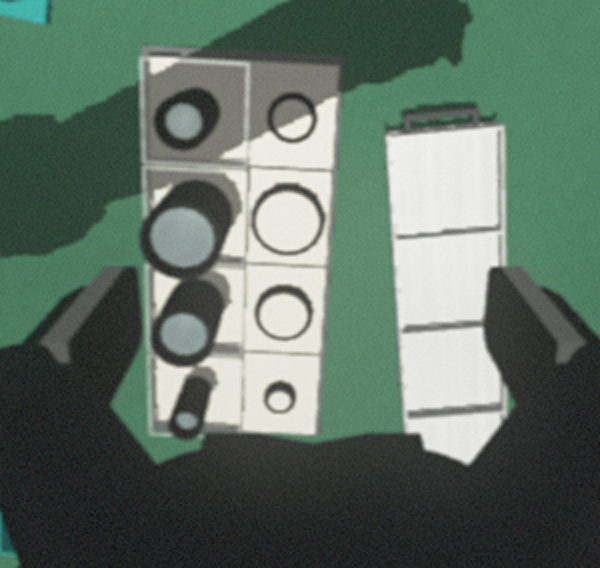

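View pics/s2.png

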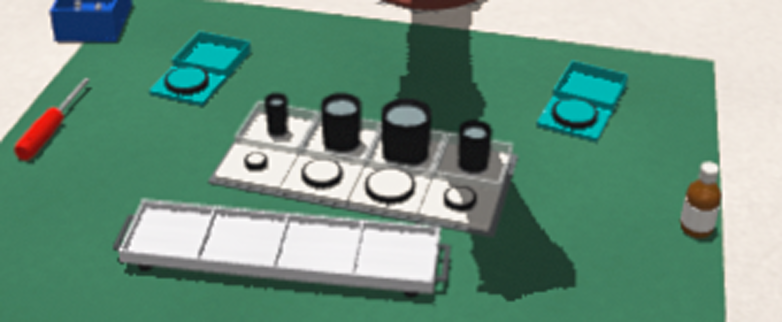

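All four barrels stand upright beside their own rings: a (276,115), c (340,120), d (406,130) and b (474,145). The bottle (702,205) and the screwdriver (50,125) look undisturbed, and the gripper is clear.

```bash
python3 -c "
from h import *
print(order.sign_off())"
```

```text
the job is handed in; nothing more can be done
None
```

All four lens barrels stand upright in the pockets beside their matching rings; the job was handed in at about 28 s on the robot's clock, with the bottle and screwdriver not touched.

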